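# Tighten and prime the counter water filter and gather the cups

## Robot

A 6-joint arm with a two-finger parallel gripper is mounted at the origin on the work surface. World frame = base frame: x ahead of the robot, y to its left, z up, the work surface at z = 0. Lengths are in mm, angles in rad, forces in N, time in s.
With the tool pointing down it reaches from about 300 to 875 mm from the base axis. Payload 4.2 kg.
Tool frame: the origin (TCP) lies midway between the tips of the shut fingers; the grasp point (between the pads) lies 19 mm behind it (arm.pinch_z is the distance from the TCP to the grasp point, in mm); z points along the fingers, y is the line along which they close (so a half turn about z gives the same grasp; the last joint's range is limited). The gripper opens to 85 mm and grips with 20 to 120 N. Pads are 22 mm wide; open, the fingers measure 114 mm over their backs; the gripper's body (76 mm by 85 mm) begins 54 mm behind the grasp point. The pads swing forward as they close: fully open they stand 13 mm farther back than shut.
Start: joints at [-1.176, 0.32, 1.565, -0, 1.257, -0.02], TCP at [231.733, -526.252, 231.338] pointing down, gripper open.
Joint ranges: [-3.11, 3.11], [-0.84, 2.01], [0.21, 2.61], [-1.34, 4.49], [0.05, 2.63], [-2.56, 2.56]. Speed limits (rad/s): [2.57, 2.57, 3.14, 3.14, 3.14, 3.14].

## Interface

Orientations are given as a rotation vector (axis times angle).
In Python, from plant import arm gives the robot as it stands.
- The arm moves only by the tool arm_command, never from a script. Its argument "motion" is a list of rows, each an object of numbers: "tx", "ty", "tz": the shift along the tool's x, y, z in mm; "twist": the turn about the tool's z in degrees. In form: [{"tx": .., "ty": .., "tz": .., "twist": ..}, ...]. A call has 1 to 12 rows; each row shifts and turns the commanded pose from where the row before left it, along the tool's axes as they then stand; what a row does not reach is not made up. A row lasts 1/10 s, in which the tool goes at most 50 mm and 8.59 degrees, less where a joint would pass 70% of its speed; a pose out of reach is approached as far as the arm can. A call is refused whole if a number of a shift passes 50 or a number of a turn 8.59, either way. A call with a gripper value outside its range is refused whole. "claw" is the opening in per cent of the stroke, from 0 (shut) to 100 (fully open), set as the call begins (left out, the last holds). The fingers move at their own pace and stop on an object; "grip_force" is the grip in N (left out, the last holds). Time passes only in rows, so rows that do not move let the fingers close. It gives the time, the measured TCP pose, the force, the opening and the grip force at its end, in the units of the state.
- arm.sense(): the state, without advancing time (a new reading comes with each control period).
- arm.capture(name): name is "scene" or "top"; returns a dict with "frame" (420x560x3 uint8, red, green, blue), "fx", "fy", "cx", "cy" (pixels), "dist_coeffs" ([k1, k2, p1, p2, k3] as OpenCV has them; the pictures are not rectified), "xyz" and "rotation" of the camera in the world. Camera axes: x right, y down, z forward; pixel columns grow to the right and rows downward; lengths in mm; the calibration is good to about 2 mm. A picture is of the moment at which its call begins. There is no depth.
- arm.finish_job(): hands the job in; it is judged then, once.
The state is a dict: "clock": time; "q": joint angles; "qd": joint speeds; "joint_torque": joint torques, N m; "tcp_pos": TCP position; "eef_rot": TCP orientation; "force": force on the tool from outside, world axes, zero at the start; "torque": the same for the moment, N m; "gripper_width": opening from 0.0 (shut) to 1.0 (fully open); "grip_force": force on a finger pad.
Only numpy, scipy, OpenCV 4.12 (cv2) and the standard library are available. Lean on these libraries where they do the work, as an engineer would, in place of code of your own. Each camera call takes 0.05 s, during which the arm holds its last target. There are 200 camera calls.

## Task

Get the counter-top water filter ready for use: with the long socket key that stands in the dish tray's cutlery pot, tighten the square nut at the bottom of the filter's deep bore clockwise until it stops, and stand the key back in the pot. Once the nut is tight, press the primer plunger fully down to its stop for a moment and let it come up again. Slide every glass cup on the counter, without lifting any, so that it stands upright and wholly on the steel drip plate, and leave the other kitchen things alone.

Things in the scene. Friction and masses are not known exactly. Their poses are not given: they have to be found in the camera images.
- station: the water filter: fixed white block 210 (x) x 130 (y) x 95 mm high, origin at the centre of its underside. A round vertical bore opens in its top at x = +50, y = 0 mm; the primer plunger stands on its top at x = -50, y = 0 mm. A short steel spout (18 mm thick, axis 68 mm up) sticks out 28 mm from its -y side at x = +75; a clear filter bowl (90 wide, 125 high) stands against its +y side
- bore_mouth (a point): centre of the bore's mouth, in the station's top face, 95 mm above the counter; the bore is 48 mm wide and 70 mm deep, its floor 25 mm above the counter
- nut (a joint): angle of the nut in rad: grows as the nut is turned clockwise seen from above; it starts somewhere from 0 to 0.9 and its hard stop (tight) is at 4.7. Friction torque about 0.12 N m; it stays where it is left
- nut_top (a point): top of the brass nut on the bore's axis; its x and y axes are square to the nut's flats and turn with it. The nut is a 20 mm square, 18 mm high on the bore's floor, with a 6 mm cone on top (this point is the cone's top, 24 mm above the bore's floor, 49 mm above the counter)
- key: the loose upright steel socket key, 170 mm long, 0.28 to 0.42 kg, origin at the centre of its open lower end, z axis up the shaft. Lower end: square socket, 23 mm inside, 30 mm deep (39 mm over the outer corners); shaft 20 mm thick; on top a 26 mm square head from 136 to 170 mm above the origin. Head and socket flats are square to the key's x and y axes. It starts standing in the pot
- key_head (a point): centre of the key's square head, 153 mm above the key's origin. With the key seated on the nut, its origin is at the bore's floor and its top 195 mm above the counter; it stands by itself in the bore and in the pot, and has about 10 degrees of play on the nut
- pot_floor (a point): centre of the inner floor of the cutlery pot, the square white pot fixed in the dish tray: 52 mm square inside, 60 mm outside, 76 mm deep inside, rim 85 mm above the counter; this point is 9 mm above the counter; its z is up
- primer (a joint): how far the primer plunger is pressed, in m: 0 up, 0.022 fully down at its stop. Spring 250 N/m with preload: 3 N to start, 8.5 N at the stop; returns by itself
- primer_top (a point): centre of the top of the plunger's round grey head (40 mm wide, 12 mm thick), 137 mm above the counter when up; moves with it
- drip_plate: flat steel drip plate let into the counter (no step, cups slide over its edge), 130 mm (its x) x 340 mm (its y), origin at its centre at counter level
- cup1: a glass cup: straight-sided open cylinder 72 mm wide, 75 mm high, wall 4 mm, 0.14 to 0.28 kg, origin at the centre of its underside, z up; two or all three of cup1 to cup3 are there
- cup2: a glass cup like cup1
- cup3: a glass cup like cup1
- tray: the fixed yellow dish tray, 340 (x) x 260 (y) mm, rim 30 mm high, origin under its centre; the pot stands in it at x = -30, y = +80 mm
- pan_lid: bystander: steel saucepan lid lying in the tray, 128 mm wide, 46 mm high with its knob, origin under its centre
- spatula: bystander: grey silicone spatula lying in the tray, 245 mm long
- sugar_bowl: bystander: white ceramic sugar bowl beyond the drip plate, 92 mm wide, 90 mm high, origin under its centre
- canister: bystander: plastic canister with twist cap beyond the drip plate, 88 mm wide, 115 mm high, origin under its centre
Not all that is in view belongs to the job. What is shaped like the cup3 but orange is not meant. Of the things that look like the key, the larger one is meant.

How it is judged (in metres and radians):
On the way, in this order (a step that is already met when the one before it is completed fails the run):
1. the key's socket is fully down over the nut in the bore (horizontal distance between key and nut_top below 0.006 m and z of key in the frame of station below 0.033 m), for 0.2 s.
2. the nut is turned clockwise to its stop with the key on it (value of joint nut above 4.57 rad and horizontal distance between key and nut_top below 0.008 m), for 0.2 s.
3. with the nut tight, the primer plunger is pressed fully down (value of joint primer above 0.0195 m and value of joint nut above 4.57 rad), for 0.2 s.
At the end, for the whole second after the job is handed in: The nut is at its stop (over 4.57 rad), the plunger is up again (within 5 mm), the key stands at rest on the floor of the cutlery pot, and every cup present stands upright and at rest wholly on the drip plate (4 mm of overhang forgiven) (value of joint nut above 4.57 rad and value of joint primer below 0.005 m and horizontal distance between key and pot_floor below 0.018 m and z of key in the frame of pot_floor below 0.012 m and angle between key's own z axis and vertical below 0.3 rad and linear speed of each of key, cup1, cup2, cup3 below 0.03 m/s and x of cup1 in the frame of drip_plate between -0.033 and 0.033 m and y of cup1 in the frame of drip_plate between -0.138 and 0.138 m and angle between each of cup1, cup2, cup3's own z axis and vertical below 0.15 rad and x of cup2 in the frame of drip_plate between -0.033 and 0.033 m and y of cup2 in the frame of drip_plate between -0.138 and 0.138 m and x of cup3 in the frame of drip_plate between -0.033 and 0.033 m and y of cup3 in the frame of drip_plate between -0.138 and 0.138 m); the robot touches nothing.
It fails at once if a cup is lifted off the counter (over 30 mm) (height (world z) of any of cup1, cup2, cup3 above 0.03 m).
It fails at once if the pan lid, spatula, sugar bowl or canister is disturbed (moved over 30 mm) (distance of any of pan_lid, spatula, sugar_bowl, canister from where it was at the start of the episode above 0.03 m).
Of cup1, cup2, cup3 only 2 to 3 are there at a start; the rules pass over those that are not, and their reading is None.
At some moment in a run one of cup1, cup2, cup3 may be knocked a few centimetres aside while the robot is not near it.
It also fails if it takes over 200 s, if anything falls off the work surface, if the arm or the gripper's body presses on something with over 40 N, if the wrist force passes 120 N, or if a joint passes its speed limit or range.

## Working session

There is one attempt and no reset: what is moved stays moved. The work goes in short steps, Python scripts to look and compute and a tool call to move; the robot and the scene stay as the last step left them, time stands still between calls to the robot, and variables do not carry over. Pictures are saved under pics/ and viewed, at most 14 in all, crops included, and the job is handed in when it is done.

Besides the shell and the picture viewer there is one more tool, called after "Emit:" as name(argument=value, ...), one argument or row to a line, values as JSON. arm_command: Moves the arm, as the interface text tells. Its arguments: {"type":"object","properties":{"motion":{"type":"array"},"claw":{"type":"number"},"grip_force":{"type":"number"}},"required":["motion"]}

```bash
mkdir -p pics; ls
cat > h.py <<'E'
import numpy as np, cv2
from plant import arm
def cap(n):
    c=arm.capture(n); c['K']=np.array([[c['fx'],0,c['cx']],[0,c['fy'],c['cy']],[0,0,1.]]); c['d']=np.array(c['dist_coeffs'],float)
    c['R']=np.array(c['rotation'],float); c['t']=np.array(c['xyz'],float)
    if c['R'].size==3: c['R']=cv2.Rodrigues(c['R'])[0]
    return c
def save(c,f): cv2.imwrite('pics/'+f,cv2.cvtColor(c['frame'],cv2.COLOR_RGB2BGR))
def ray(c,uv):
    p=cv2.undistortPoints(np.array(uv,float).reshape(-1,1,2),c['K'],c['d']).reshape(-1,2)
    return np.c_[p,np.ones(len(p))]@c['R'].T
def plane(c,uv,z):
    r=ray(c,uv); return c['t']+r*((z-c['t'][2])/r[:,2])[:,None]
def proj(c,P):
    P=np.array(P,float).reshape(-1,3); Rt=c['R'].T
    return cv2.projectPoints(P,cv2.Rodrigues(Rt)[0],-Rt@c['t'],c['K'],c['d'])[0].reshape(-1,2)
E
python3 - <<'E'
from h import *
for n in ['scene','top']:
    c=cap(n); save(c,n+'0.png'); print(n,c['t'],c['R'].round(3).tolist(),c['fx'],c['d'])
print(arm.sense())
E
```

```text
pics
scene [1361.84676503 -387.75700871 1317.34048707] [[0.383, 0.739, -0.554], [0.924, -0.311, 0.223], [-0.008, -0.597, -0.802]] 538.3517368968087 [-0.00849732  0.          0.          0.          0.        ]
top [ 351.60661637  -92.91453537 1205.84186686] [[0.003, -0.981, 0.194], [-1.0, 0.003, 0.031], [-0.031, -0.194, -0.98]] 428.24209378014535 [0.00999118 0.         0.         0.         0.        ]
{'clock': 0.1, 'q': array([-1.17599226e+00,  3.20248000e-01,  1.56557397e+00,  2.33595495e-05,
        1.25741233e+00, -2.00369655e-02]), 'qd': array([-0.00086028,  0.0009013 , -0.00238041, -0.00026214, -0.00042367,
       -0.00035683]), 'joint_torque': array([ 3.30007751e-04, -4.16406190e+01, -2.34703946e+01, -5.27098621e-05,
        4.89201877e-03,  1.52728057e-05]), 'tcp_pos': array([ 231.57027964, -525.83094822,  230.54826185]), 'eef_rot': array([-3.07267373e+00, -6.46624152e-01,  4.45864449e-04]), 'force': array([ 0.43481214, -0.05928722,  0.25728089]), 'torque': array([ 0.01149365, -0.01623159, -0.00061086]), 'grip_force': 0.0, 'gripper_width': 1.0024131160788967}
```

View pics/scene0.png

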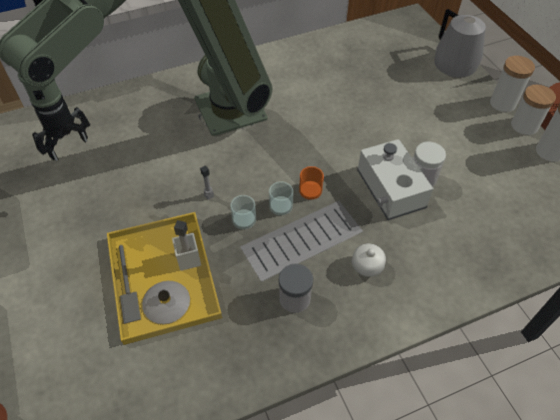

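View pics/top0.png

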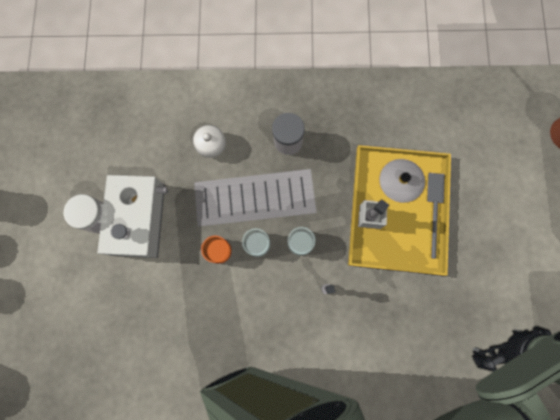

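Scene: glass cups at (243,211) and (281,198), orange decoy (311,183). Key candidates: one in the pot (scene 181,232; top 377,212) and a slimmer one standing on the counter (scene 206,183; top 328,289). The one in the pot is larger and fits the description; I'll confirm this with enlarged crops.

Run:
```python
from h import *
s=cap('scene');t=cap('top')
a=cv2.resize(s['frame'][155:275,150:300],None,fx=4,fy=4,interpolation=cv2.INTER_CUBIC)
b=cv2.resize(t['frame'][170:320,310:410],None,fx=4,fy=4,interpolation=cv2.INTER_CUBIC)
im=np.zeros((600,800,3),np.uint8); im[:480,:400]=a[:,:400]; im[:600,400:800]=b
cv2.imwrite('pics/keys.png',im[...,::-1])
im=cv2.resize(t['frame'][160:270,80:330],None,fx=3.2,fy=3.2,interpolation=cv2.INTER_CUBIC)
cv2.imwrite('pics/topc.png',im[...,::-1])
f=lambda n,c,uv,z:print(n,plane(c,uv,z).round(0)[:,:2].tolist())
f('stn top',t,[(108,177),(155,177),(149,255),(99,253)],95)
f('bore',t,[(129,196)],95)
f('bore s',s,[(404,181)],95)
f('primer',t,[(119,231)],137); f('primer s',s,[(390,148)],137)
f('plate',t,[(195,182),(312,170),(316,213),(200,225)],0)
f('plate s',s,[(242,251),(347,205),(363,232),(260,275)],0)
f('cups',t,[(256,242),(301,240),(217,250)],75); f('cups s',s,[(243,205),(281,191),(312,176)],75)
f('keyhead',t,[(381,208)],179); f('keyhead s',s,[(181,228)],179)
f('pot',t,[(373,213)],85); f('tray',t,[(357,148),(452,152),(447,275),(349,270)],30)
```

```text
stn top [[635.0, 396.0], [634.0, 268.0], [425.0, 272.0], [431.0, 404.0]]
bore [[582.0, 336.0]]
bore s [[585.0, 337.0]]
primer [[483.0, 339.0]]
primer s [[486.0, 339.0]]
plate [[643.0, 181.0], [677.0, -159.0], [551.0, -169.0], [517.0, 162.0]]
plate s [[569.0, -168.0], [539.0, 185.0], [645.0, 183.0], [662.0, -149.0]]
cups [[461.0, -5.0], [466.0, -124.0], [440.0, 98.0]]
cups s [[470.0, -123.0], [465.0, -2.0], [448.0, 106.0]]
keyhead [[533.0, -314.0]]
keyhead s [[551.0, -317.0]]
pot [[536.0, -313.0]]
tray [[733.0, -286.0], [719.0, -552.0], [377.0, -513.0], [390.0, -253.0]]
```

View pics/keys.png

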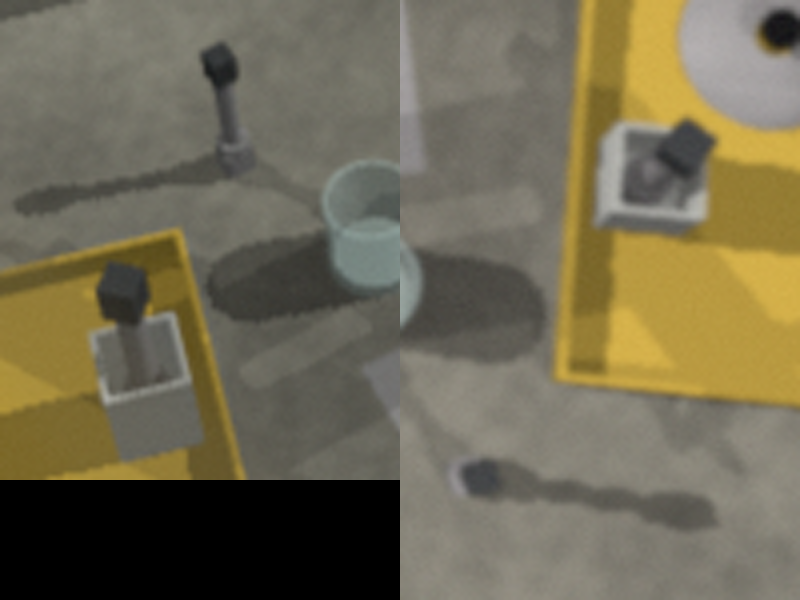

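View pics/topc.png

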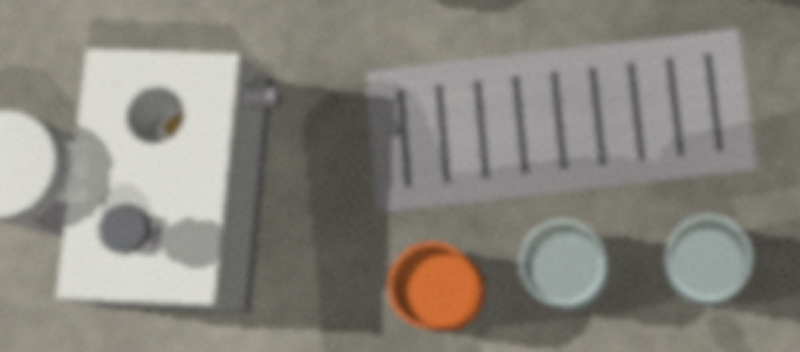

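The crops confirm that the pot key (head about 26 mm, rotated about 35-40°) is clearly larger than the slim one on the counter. The brass nut shows in the bore at top (129,196). Next I refine the numbers.

Run:
```python
from h import *
s=cap('scene');t=cap('top')
def big(m,roi):
    x0,y0,x1,y1=roi; k=np.zeros_like(m); k[y0:y1,x0:x1]=m[y0:y1,x0:x1]
    cs=cv2.findContours(k,cv2.RETR_EXTERNAL,cv2.CHAIN_APPROX_NONE)[0]; return max(cs,key=cv2.contourArea)
def cen(c): m=cv2.moments(c); return np.array([m['m10']/m['m00'],m['m01']/m['m00']])
C={}
for n,c,roi in [('s',s,(165,215,200,248)),('t',t,(368,195,396,222))]:
    g=c['frame'].max(2); m=((g<85)*255).astype(np.uint8)
    k=big(m,roi); C[n]=(c,cen(k)); print(n,cv2.contourArea(k),cen(k),cv2.minAreaRect(k))
    h=cv2.approxPolyDP(cv2.convexHull(k),1.5,True).reshape(-1,2); print(h.tolist(), plane(c,h,179)[:,:2].round(0).tolist())
(cs,us),(ct,ut)=C['s'],C['t']
a=ray(cs,[us])[0];b=ray(ct,[ut])[0]; M=np.c_[a,-b]; l=np.linalg.lstsq(M,ct['t']-cs['t'],rcond=None)[0]
print('head',cs['t']+a*l[0],ct['t']+b*l[1])
# station
for n,c,roi in [('s',s,(355,135,435,215)),('t',t,(95,170,165,262))]:
    f=c['frame'].astype(int); m=((f.min(2)>175)*255).astype(np.uint8); k=big(m,roi)
    h=cv2.approxPolyDP(cv2.convexHull(k),3,True).reshape(-1,2); print(n,h.tolist(),plane(c,h,95)[:,:2].round(0).tolist())
# pot rim
for n,c,roi in [('s',s,(168,228,202,258)),('t',t,(355,198,392,232))]:
    f=c['frame'].astype(int); m=((f.min(2)>125)&(f.max(2)-f.min(2)<40)).astype(np.uint8)*255; k=big(m,roi)
    h=cv2.approxPolyDP(cv2.convexHull(k),2,True).reshape(-1,2); print('pot',n,h.tolist(),plane(c,h,85)[:,:2].round(0).tolist())
# kinematic check of yaw
import scipy.spatial.transform as T
st=arm.sense(); print(T.Rotation.from_rotvec(st['eef_rot']).as_matrix().round(3).tolist())
```

```text
s 184.0 [180.81521739 230.43931159] ((179.88082885742188, 233.3822021484375), (13.033255577087402, 26.64227867126465), 6.009005546569824)
[[177, 220], [186, 222], [185, 247], [182, 247], [174, 227]] [[523.0, -320.0], [538.0, -300.0], [611.0, -325.0], [608.0, -332.0], [541.0, -333.0]]
t 130.5 [379.30523627 208.57854406] ((377.1153869628906, 211.576904296875), (11.926054000854492, 23.02005958557129), 33.690067291259766)
[[387, 205], [382, 215], [368, 219], [369, 213], [380, 201]] [[540.0, -329.0], [516.0, -316.0], [506.0, -282.0], [521.0, -285.0], [550.0, -313.0]]
head [ 536.66124296 -318.1255747   148.0363606 ] [ 537.02154649 -316.95565153  147.85176035]
s [[404, 152], [398, 149]] [[486.0, 396.0], [468.0, 386.0]]
t [[107, 176], [153, 177], [148, 229], [114, 223], [105, 199]] [[638.0, 399.0], [634.0, 274.0], [493.0, 279.0], [509.0, 370.0], [574.0, 400.0]]
pot s [[181, 254], [176, 255], [175, 250]] [[566.0, -336.0], [563.0, -349.0], [547.0, -347.0]]
pot t [[361, 204], [364, 201], [376, 202], [386, 218], [385, 224], [360, 224]] [[560.0, -283.0], [569.0, -291.0], [566.0, -322.0], [523.0, -347.0], [507.0, -343.0], [507.0, -278.0]]
[[0.915, 0.403, -0.0], [0.403, -0.915, 0.001], [0.0, -0.001, -1.0]]
```

Run:
```python
from h import *
s=cap('scene');t=cap('top')
a=cv2.resize(s['frame'][212:262,160:210],None,fx=8,fy=8,interpolation=cv2.INTER_CUBIC)
b=cv2.resize(t['frame'][190:240,350:400],None,fx=8,fy=8,interpolation=cv2.INTER_CUBIC)
f=cv2.resize(t['frame'][180:220,105:155],None,fx=8,fy=8,interpolation=cv2.INTER_CUBIC)
im=np.zeros((400,800,3),np.uint8); im[:,:400]=a; im[:,400:]=b
cv2.imwrite('pics/keyz.png',im[...,::-1])
def tri(us,ut):
    a=ray(s,[us])[0];b=ray(t,[ut])[0]; l=np.linalg.lstsq(np.c_[a,-b],t['t']-s['t'],rcond=None)[0]
    return (s['t']+a*l[0]+t['t']+b*l[1])/2
print('head',tri((181,228.3),(381.75,207)),'bore',tri((404,181),(129,196)),'primer',tri((390,148),(119,231)))
for n,c,g0,roi in [('s',s,70,(165,215,200,248)),('t',t,70,(368,195,396,222))]:
    x0,y0,x1,y1=roi; m=(c['frame'].max(2)<g0)[y0:y1,x0:x1]; y,x=np.nonzero(m); print(n,m.sum(),x.mean()+x0,y.mean()+y0)
```

```text
head [ 539.07877496 -318.34091004  161.43788975] bore [583.13058458 337.71834255  92.26223181] primer [483.63174549 340.62478395 133.62735953]
s 152 180.45394736842104 228.23026315789474
t 64 379.53125 208.8125
```

View pics/keyz.png

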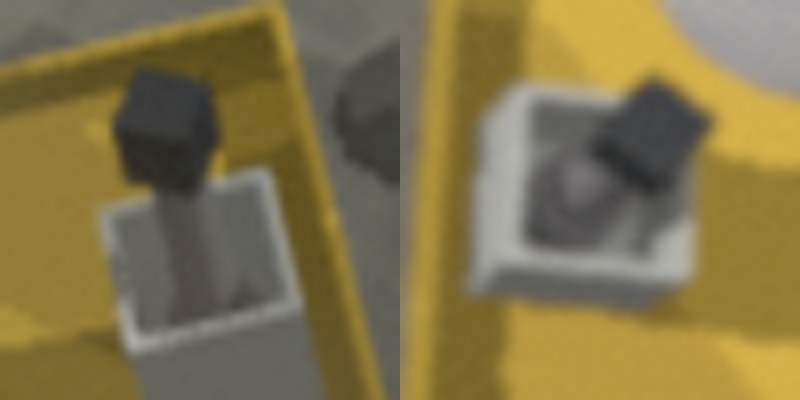

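Triangulation puts the key head at (539,-318,161), matching a key standing upright in the pot. Its flats lie at about 50° and -40°.

Emit:
arm_command(
  motion=[
    {"tx": 40, "ty": -7.4, "tz": -1},
    {"tx": 40, "ty": -7.4, "tz": -1},
    {"tx": 40, "ty": -7.4, "tz": -1},
    {"tx": 40, "ty": -7.4, "tz": -1},
    {"tx": 41, "ty": -7.4, "tz": -1},
    {"tx": 41, "ty": -7.4, "tz": -1},
    {"tx": 41, "ty": -7.4, "tz": -1},
    {"tx": 41, "ty": -7.4, "tz": -1},
    {"tx": 41, "ty": -7.1, "tz": -1},
    {"twist": -8.5},
    {"twist": -8.5},
    {"twist": -8.5},
  ],
  claw=100,
  grip_force=60,
)

```text
invalid input
```

Emit:
arm_command(
  motion=[
    {"twist": -8.3},
    {"twist": -8.3},
    {"twist": -8.3},
    {"twist": -8.3},
    {"twist": -8.3},
    {"twist": -8.3},
    {"twist": -8.3},
    {"twist": -8.3},
    {"twist": -8.3},
    {"twist": -8.3},
    {"twist": -8.2},
    {},
  ],
)

```text
invalid input
```

```bash
cat >> h.py <<'E'
from scipy.spatial.transform import Rotation as Ro
def pose():
    st=arm.sense(); R=Ro.from_rotvec(st['eef_rot']).as_matrix()
    print('t',round(st['clock'],2),'tcp',st['tcp_pos'].round(1),'yang',np.degrees(np.arctan2(R[1,1],R[0,1])).round(1),'tilt',np.degrees(np.arccos(-R[2,2])).round(2),'q6',np.degrees(st['q'][5]).round(1),'F',st['force'].round(1),'T',st['torque'].round(2),'w',round(st['gripper_width'],3),st['grip_force'])
    return st,R
def to(p):
    st,R=pose(); print('txyz',(R.T@(np.array(p,float)-st['tcp_pos'])).round(1))
E
python3 -c "
from h import *
to((539,-318,143))"
```

```text
t 0.4 tcp [ 231.7 -526.2  231.2] yang -66.2 tilt 0.01 q6 -1.1 F [ 0.6 -0.4  0.6] T [ 0.02 -0.02  0.05] w 1.0 0.0
txyz [365.1 -66.7  88.2]
```

Emit:
arm_command(
  motion=[
    {"tx": 40, "ty": -7.4, "tz": -1, "twist": 0},
    {"tx": 40, "ty": -7.4, "tz": -1, "twist": 0},
    {"tx": 40, "ty": -7.4, "tz": -1, "twist": 0},
    {"tx": 40, "ty": -7.4, "tz": -1, "twist": 0},
    {"tx": 41, "ty": -7.4, "tz": -1, "twist": 0},
    {"tx": 41, "ty": -7.4, "tz": -1, "twist": 0},
    {"tx": 41, "ty": -7.4, "tz": -1, "twist": 0},
    {"tx": 41, "ty": -7.4, "tz": -1, "twist": 0},
    {"tx": 41, "ty": -7.1, "tz": -1, "twist": 0},
    {"tx": 0, "ty": 0, "tz": 0, "twist": -8.5},
    {"tx": 0, "ty": 0, "tz": 0, "twist": -8.5},
    {"tx": 0, "ty": 0, "tz": 0, "twist": -8.5},
  ],
  claw=100,
  grip_force=60,
)

```text
clock: 1.6
tcp_pos: [539.5, -318.0, 240.1]
eef_rot: [-2.851, -1.32, 0.0]
force: [-0.2, 0.1, -0.5]
gripper_width: 1.003
grip_force: 0.0
```

Emit:
arm_command(
  motion=[
    {"tx": 0, "ty": 0, "tz": 0, "twist": -8.3},
    {"tx": 0, "ty": 0, "tz": 0, "twist": -8.3},
    {"tx": 0, "ty": 0, "tz": 0, "twist": -8.3},
    {"tx": 0, "ty": 0, "tz": 0, "twist": -8.3},
    {"tx": 0, "ty": 0, "tz": 0, "twist": -8.3},
    {"tx": 0, "ty": 0, "tz": 0, "twist": -8.3},
    {"tx": 0, "ty": 0, "tz": 0, "twist": -8.3},
    {"tx": 0, "ty": 0, "tz": 0, "twist": -8.3},
    {"tx": 0, "ty": 0, "tz": 0, "twist": -8.3},
    {"tx": 0, "ty": 0, "tz": 0, "twist": -8.3},
    {"tx": 0, "ty": 0, "tz": 0, "twist": -8.2},
  ],
)

```text
clock: 2.7
tcp_pos: [539.0, -318.5, 240.3]
eef_rot: [-1.054, -2.96, 0.0]
force: [0.1, 1.0, -0.3]
gripper_width: 1.002
grip_force: 0.0
```

```bash
python3 -c "
from h import *
to((539,-318,143))"
```

```text
t 2.7 tcp [ 539.  -318.5  240.3] yang 50.8 tilt 0.0 q6 -82.4 F [ 0.1  1.  -0.3] T [-0.06  0.01  0.02] w 1.002 0.0
txyz [ 0.3  0.3 97.3]
```

Emit:
arm_command(
  motion=[
    {"tx": 0, "ty": 0, "tz": 25, "twist": 0},
    {"tx": 0, "ty": 0, "tz": 25, "twist": 0},
    {"tx": 0, "ty": 0, "tz": 20, "twist": 0},
    {"tx": 0, "ty": 0, "tz": 17, "twist": 0},
    {"tx": 0, "ty": 0, "tz": 10, "twist": 0},
    {"tx": 0, "ty": 0, "tz": 0, "twist": 0},
  ],
)

```text
clock: 3.3
tcp_pos: [538.4, -318.1, 141.9]
eef_rot: [-1.061, -2.954, -0.001]
force: [-1.0, -0.5, 0.7]
gripper_width: 1.003
grip_force: 0.0
```

Emit:
arm_command(
  motion=[
    {"tx": 0, "ty": 0, "tz": 0, "twist": 0},
    {"tx": 0, "ty": 0, "tz": 0, "twist": 0},
    {"tx": 0, "ty": 0, "tz": 0, "twist": 0},
    {"tx": 0, "ty": 0, "tz": 0, "twist": 0},
    {"tx": 0, "ty": 0, "tz": 0, "twist": 0},
    {"tx": 0, "ty": 0, "tz": 0, "twist": 0},
    {"tx": 0, "ty": 0, "tz": 0, "twist": 0},
    {"tx": 0, "ty": 0, "tz": 0, "twist": 0},
    {"tx": 0, "ty": 0, "tz": 0, "twist": 0},
    {"tx": 0, "ty": 0, "tz": 0, "twist": 0},
  ],
  claw=0,
)

```text
clock: 4.3
tcp_pos: [539.5, -318.8, 144.2]
eef_rot: [1.062, 2.955, -0.001]
force: [-0.2, 0.4, 5.2]
gripper_width: 0.295
grip_force: 58.9
```

Emit:
arm_command(
  motion=[
    {"tx": 0, "ty": 0, "tz": -10, "twist": 0},
    {"tx": 0, "ty": 0, "tz": -20, "twist": 0},
    {"tx": 0, "ty": 0, "tz": -25, "twist": 0},
    {"tx": 0, "ty": 0, "tz": -25, "twist": 0},
    {"tx": 0, "ty": 0, "tz": -25, "twist": 0},
    {"tx": 0, "ty": 0, "tz": -15, "twist": 0},
    {"tx": 0, "ty": 0, "tz": -10, "twist": 0},
    {"tx": 0, "ty": 0, "tz": 0, "twist": 0},
    {"tx": 0, "ty": 0, "tz": 0, "twist": 0},
  ],
)

```text
clock: 5.2
tcp_pos: [538.5, -318.1, 272.1]
eef_rot: [-1.062, -2.954, -0.001]
force: [-0.4, -0.5, -4.4]
gripper_width: 0.297
grip_force: 58.5
```

Run:
```python
from h import *
to((583.5,337,275))
s=cap('scene');t=cap('top')
a=cv2.resize(s['frame'][170:290,120:250],None,fx=3,fy=3); b=cv2.resize(t['frame'][150:270,340:470],None,fx=3,fy=3)
cv2.imwrite('pics/lift.png',np.hstack([a,b])[...,::-1])
```

```text
t 5.2 tcp [ 538.5 -318.1  272.1] yang 50.5 tilt 0.14 q6 -82.1 F [-0.4 -0.5 -4.4] T [ 0.01  0.06 -0.04] w 0.297 58.53529214859009
txyz [382.3 533.9  -2.2]
```

View pics/lift.png

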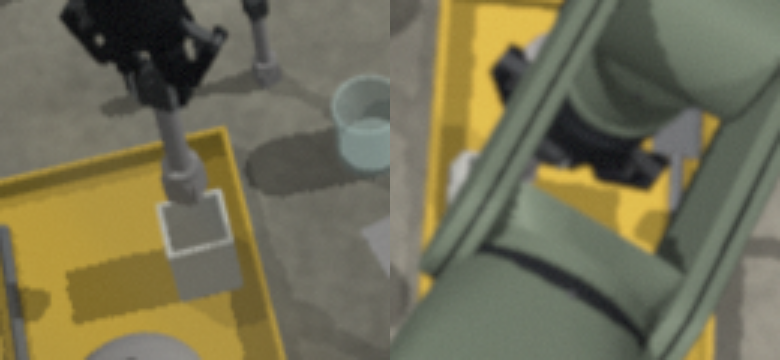

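Emit:
arm_command(
  motion=[
    {"tx": 15, "ty": 20, "tz": 0, "twist": 0},
    {"tx": 25, "ty": 35, "tz": 0, "twist": 0},
    {"tx": 28, "ty": 40, "tz": 0, "twist": 0},
    {"tx": 28, "ty": 40, "tz": 0, "twist": 0},
    {"tx": 28, "ty": 40, "tz": 0, "twist": 0},
    {"tx": 28, "ty": 40, "tz": 0, "twist": 0},
    {"tx": 28, "ty": 40, "tz": 0, "twist": 0},
    {"tx": 28, "ty": 40, "tz": 0, "twist": 0},
    {"tx": 28, "ty": 40, "tz": 0, "twist": 0},
    {"tx": 28, "ty": 40, "tz": 0, "twist": 0},
    {"tx": 28, "ty": 40, "tz": 0, "twist": 0},
    {"tx": 28, "ty": 40, "tz": 0, "twist": 0},
  ],
)

```text
clock: 6.5
tcp_pos: [581.3, 238.0, 272.2]
eef_rot: [-1.062, -2.955, 0.002]
force: [1.0, -0.8, -3.7]
gripper_width: 0.293
grip_force: 59.6
```

Emit:
arm_command(
  motion=[
    {"tx": 28, "ty": 40, "tz": 0, "twist": 0},
    {"tx": 24, "ty": 29, "tz": 0, "twist": 0},
    {"tx": 10, "ty": 10, "tz": 0, "twist": 0},
    {"tx": 0, "ty": 0, "tz": 0, "twist": -8.5},
    {"tx": 0, "ty": 0, "tz": 0, "twist": -8.5},
    {"tx": 0, "ty": 0, "tz": 0, "twist": -8.5},
    {"tx": 0, "ty": 0, "tz": 0, "twist": -8.5},
    {"tx": 0, "ty": 0, "tz": 0, "twist": -8.5},
    {"tx": 0, "ty": 0, "tz": 0, "twist": -8.5},
    {"tx": 0, "ty": 0, "tz": 0, "twist": -8.5},
    {"tx": 0, "ty": 0, "tz": 0, "twist": -8.5},
    {"tx": 0, "ty": 0, "tz": 0, "twist": -8.5},
  ],
)

```text
clock: 7.7
tcp_pos: [584.1, 335.6, 272.2]
eef_rot: [1.003, -2.975, 0.001]
force: [0.1, 1.1, -4.2]
gripper_width: 0.295
grip_force: 59.9
```

Emit:
arm_command(
  motion=[
    {"tx": 0, "ty": 0, "tz": 0, "twist": -8.5},
    {"tx": 0, "ty": 0, "tz": 0, "twist": -8.5},
    {"tx": 0, "ty": 0, "tz": 0, "twist": -8.5},
    {"tx": 0, "ty": 0, "tz": 0, "twist": -8.5},
    {"tx": 0, "ty": 0, "tz": 0, "twist": -7},
    {"tx": 0, "ty": 0, "tz": 0, "twist": 0},
    {"tx": 0, "ty": 0, "tz": 0, "twist": 0},
  ],
)

```text
clock: 8.4
tcp_pos: [584.2, 336.0, 272.6]
eef_rot: [1.972, -2.444, 0.0]
force: [0.9, 0.8, -3.7]
gripper_width: 0.298
grip_force: 59.9
```

Run:
```python
from h import *
to((583.5,337,275))
s=cap('scene');t=cap('top')
print(proj(s,[(583.5,337,138),(583.5,337,95)]),proj(t,[(583.5,337,138)]))
a=cv2.resize(s['frame'][115:225,345:455],None,fx=3.6,fy=3.6); b=cv2.resize(t['frame'][160:270,80:190],None,fx=3.6,fy=3.6)
cv2.imwrite('pics/bore.png',np.hstack([a,b])[...,::-1])
```

```text
t 8.4 tcp [584.2 336.  272.6] yang 167.8 tilt 0.09 q6 -138.9 F [ 0.9  0.8 -3.7] T [ 0.02  0.01 -0.  ] w 0.298 59.885002970695496
txyz [-0.8  0.9 -2.4]
[[406.46439769 171.18262373]
 [403.66564693 180.70627604]] [[122.32575793 192.15032736]]
```

View pics/bore.png

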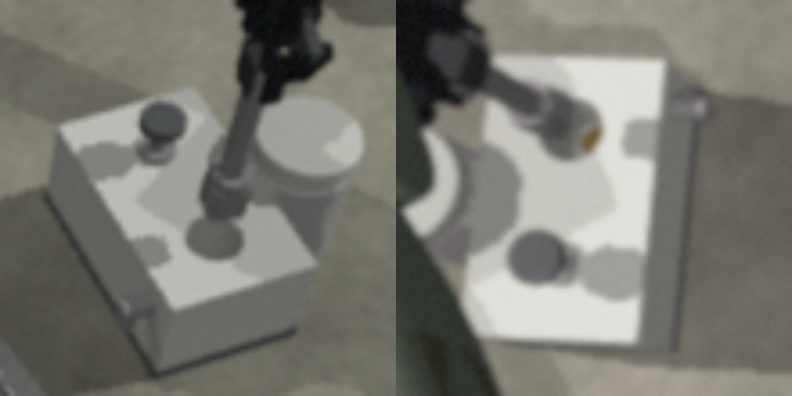

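Emit:
arm_command(
  motion=[
    {"tx": -1.8, "ty": 1.1, "tz": 0, "twist": 0},
    {"tx": 0, "ty": 0, "tz": 15, "twist": 0},
    {"tx": 0, "ty": 0, "tz": 15, "twist": 0},
    {"tx": 0, "ty": 0, "tz": 10, "twist": 0},
    {"tx": 0, "ty": 0, "tz": 10, "twist": 0},
    {"tx": 0, "ty": 0, "tz": 10, "twist": 0},
    {"tx": 0, "ty": 0, "tz": 10, "twist": 0},
    {"tx": 0, "ty": 0, "tz": 10, "twist": 0},
    {"tx": 0, "ty": 0, "tz": 7, "twist": 0},
    {"tx": 0, "ty": 0, "tz": 0, "twist": 0},
  ],
)

```text
clock: 9.5
tcp_pos: [583.1, 338.2, 184.8]
eef_rot: [1.975, -2.44, -0.001]
force: [0.6, 0.1, -3.9]
gripper_width: 0.294
grip_force: 59.9
```

Free so far (bottom about 50 mm). Now descend slowly.

Emit:
arm_command(
  motion=[
    {"tx": 0, "ty": 0, "tz": 2, "twist": 0},
    {"tx": 0, "ty": 0, "tz": 2, "twist": 0},
    {"tx": 0, "ty": 0, "tz": 2, "twist": 0},
    {"tx": 0, "ty": 0, "tz": 2, "twist": 0},
    {"tx": 0, "ty": 0, "tz": 1, "twist": 0},
    {"tx": 0, "ty": 0, "tz": 0, "twist": 0},
  ],
)

```text
clock: 10.1
tcp_pos: [583.8, 338.7, 178.2]
eef_rot: [-1.976, 2.441, -0.0]
force: [0.2, -0.5, 0.4]
gripper_width: 0.294
grip_force: 60.7
```

Emit:
arm_command(
  motion=[
    {"tx": 0, "ty": 0, "tz": 1, "twist": 4},
    {"tx": 0, "ty": 0, "tz": 0, "twist": 4},
    {"tx": 0, "ty": 0, "tz": 0, "twist": 4},
    {"tx": 0, "ty": 0, "tz": 0, "twist": 4},
    {"tx": 0, "ty": 0, "tz": 0, "twist": 4},
  ],
)

```text
clock: 10.6
tcp_pos: [584.6, 338.5, 178.1]
eef_rot: [-1.517, 2.747, -0.002]
force: [0.8, -1.8, 3.9]
gripper_width: 0.295
grip_force: 60.9
```

```bash
python3 -c "
from h import *
pose()"
```

```text
t 10.6 tcp [584.6 338.5 178.1] yang 147.8 tilt 0.19 q6 -118.7 F [ 0.8 -1.8  3.9] T [-0.35  0.04  0.03] w 0.295 60.94316840171814
```

Emit:
arm_command(
  motion=[
    {"tx": 0, "ty": 0, "tz": 0, "twist": 4},
    {"tx": 0, "ty": 0, "tz": 0, "twist": 4},
    {"tx": 0, "ty": 0, "tz": 0, "twist": 4},
    {"tx": 0, "ty": 0, "tz": 0, "twist": 4},
    {"tx": 0, "ty": 0, "tz": 0, "twist": 4},
  ],
)

```text
clock: 11.1
tcp_pos: [584.2, 338.3, 177.1]
eef_rot: [-1.017, 2.97, -0.001]
force: [0.5, 0.4, -3.9]
gripper_width: 0.292
grip_force: 60.0
```

Emit:
arm_command(
  motion=[
    {"tx": 0, "ty": 0, "tz": 0, "twist": 4},
    {"tx": 0, "ty": 0, "tz": 0, "twist": 4},
    {"tx": 0, "ty": 0, "tz": 0, "twist": 4},
    {"tx": 0, "ty": 0, "tz": 0, "twist": 4},
    {"tx": 0, "ty": 0, "tz": 0, "twist": 4},
  ],
)

```text
clock: 11.6
tcp_pos: [583.5, 338.2, 175.8]
eef_rot: [0.487, -3.103, 0.001]
force: [-0.4, -0.7, -3.9]
gripper_width: 0.297
grip_force: 60.2
```

```bash
python3 -c "
from h import *
pose()"
```

```text
t 11.6 tcp [583.5 338.2 175.8] yang 107.8 tilt 0.07 q6 -78.7 F [-0.4 -0.7 -3.9] T [-0.12  0.    0.16] w 0.297 60.240018367767334
```

Dropped over the nut and now driving it (0.16 N m). Seat it fully.

Emit:
arm_command(
  motion=[
    {"tx": 0, "ty": 0, "tz": 3, "twist": -2},
    {"tx": 0, "ty": 0, "tz": 3, "twist": -2},
    {"tx": 0, "ty": 0, "tz": 3, "twist": 0},
    {"tx": 0, "ty": 0, "tz": 3, "twist": 0},
    {"tx": 0, "ty": 0, "tz": 3, "twist": 0},
    {"tx": 0, "ty": 0, "tz": 1, "twist": 0},
    {"tx": 0, "ty": 0, "tz": 0, "twist": 0},
  ],
)

```text
clock: 12.3
tcp_pos: [583.6, 338.3, 160.3]
eef_rot: [0.598, -3.084, 0.001]
force: [0.1, -1.3, -2.3]
gripper_width: 0.294
grip_force: 60.1
```

```bash
python3 -c "
from h import *
pose()"
```

```text
t 12.3 tcp [583.6 338.3 160.3] yang 112.0 tilt 0.03 q6 -82.8 F [ 0.1 -1.3 -2.3] T [-0.35  0.16  0.06] w 0.294 60.14652729034424
```

Emit:
arm_command(
  motion=[
    {"tx": 0, "ty": 0, "tz": 0, "twist": 8},
    {"tx": 0, "ty": 0, "tz": 0, "twist": 8},
    {"tx": 0, "ty": 0, "tz": 0, "twist": 8},
    {"tx": 0, "ty": 0, "tz": 0, "twist": 8},
    {"tx": 0, "ty": 0, "tz": 0, "twist": 8},
    {"tx": 0, "ty": 0, "tz": 0, "twist": 8},
    {"tx": 0, "ty": 0, "tz": 0, "twist": 8},
    {"tx": 0, "ty": 0, "tz": 0, "twist": 8},
    {"tx": 0, "ty": 0, "tz": 0, "twist": 8},
    {"tx": 0, "ty": 0, "tz": 0, "twist": 8},
  ],
)

```text
clock: 13.3
tcp_pos: [583.5, 337.9, 160.4]
eef_rot: [1.531, 2.743, -0.002]
force: [-1.1, -1.5, -1.6]
gripper_width: 0.298
grip_force: 60.5
```

```bash
python3 -c "
from h import *
pose()"
```

```text
t 13.3 tcp [583.5 337.9 160.4] yang 31.7 tilt 0.08 q6 -2.5 F [-1.1 -1.5 -1.6] T [-0.52  0.22  0.21] w 0.298 60.51590323448181
```

Emit:
arm_command(
  motion=[
    {"tx": 0, "ty": 0, "tz": 0, "twist": 8},
    {"tx": 0, "ty": 0, "tz": 0, "twist": 8},
    {"tx": 0, "ty": 0, "tz": 0, "twist": 8},
    {"tx": 0, "ty": 0, "tz": 0, "twist": 8},
    {"tx": 0, "ty": 0, "tz": 0, "twist": 8},
    {"tx": 0, "ty": 0, "tz": 0, "twist": 8},
    {"tx": 0, "ty": 0, "tz": 0, "twist": 8},
    {"tx": 0, "ty": 0, "tz": 0, "twist": 8},
    {"tx": 0, "ty": 0, "tz": 0, "twist": 8},
    {"tx": 0, "ty": 0, "tz": 0, "twist": 8},
  ],
)

```text
clock: 14.3
tcp_pos: [583.3, 337.8, 160.3]
eef_rot: [2.935, 1.117, -0.002]
force: [-0.8, -2.1, -1.8]
gripper_width: 0.295
grip_force: 60.6
```

```bash
python3 -c "
from h import *
pose()"
```

```text
t 14.3 tcp [583.3 337.8 160.3] yang -48.3 tilt 0.11 q6 77.5 F [-0.8 -2.1 -1.8] T [-0.58  0.32  0.16] w 0.295 60.59933423995972
```

Emit:
arm_command(
  motion=[
    {"tx": 0, "ty": 0, "tz": 0, "twist": 8},
    {"tx": 0, "ty": 0, "tz": 0, "twist": 8},
    {"tx": 0, "ty": 0, "tz": 0, "twist": 8},
    {"tx": 0, "ty": 0, "tz": 0, "twist": 8},
    {"tx": 0, "ty": 0, "tz": 0, "twist": 4},
    {"tx": 0, "ty": 0, "tz": 0, "twist": 2},
    {"tx": 0, "ty": 0, "tz": 0, "twist": 2},
  ],
)

```text
clock: 15.0
tcp_pos: [583.1, 337.8, 160.3]
eef_rot: [3.14, 0.052, -0.002]
force: [-1.0, -2.5, -2.1]
gripper_width: 0.295
grip_force: 60.6
```

```bash
python3 -c "
from h import *
pose()"
```

```text
t 15.0 tcp [583.1 337.8 160.3] yang -88.1 tilt 0.12 q6 117.2 F [-1.  -2.5 -2.1] T [-0.54  0.43  0.12] w 0.295 60.57914435863495
```

Emit:
arm_command(
  motion=[
    {"tx": 0, "ty": 0, "tz": 0, "twist": 2},
    {"tx": 0, "ty": 0, "tz": 0, "twist": 2},
    {"tx": 0, "ty": 0, "tz": 0, "twist": 2},
    {"tx": 0, "ty": 0, "tz": 0, "twist": 2},
    {"tx": 0, "ty": 0, "tz": 0, "twist": 2},
    {"tx": 0, "ty": 0, "tz": 0, "twist": 2},
  ],
)

```text
clock: 15.6
tcp_pos: [583.0, 337.9, 160.4]
eef_rot: [3.128, -0.276, -0.002]
force: [-1.6, -1.9, -2.4]
gripper_width: 0.29
grip_force: 60.5
```

```bash
python3 -c "
from h import *
pose()"
```

```text
t 15.6 tcp [583.  337.9 160.4] yang -100.1 tilt 0.12 q6 129.2 F [-1.6 -1.9 -2.4] T [-0.52  0.41  0.16] w 0.29 60.545645356178284
```

Emit:
arm_command(
  motion=[
    {"tx": 0, "ty": 0, "tz": 0, "twist": 2},
    {"tx": 0, "ty": 0, "tz": 0, "twist": 2},
    {"tx": 0, "ty": 0, "tz": 0, "twist": 2},
    {"tx": 0, "ty": 0, "tz": 0, "twist": 2},
  ],
)

```text
clock: 16.0
tcp_pos: [583.0, 338.0, 160.4]
eef_rot: [3.101, -0.49, -0.001]
force: [-1.8, -2.0, -1.5]
gripper_width: 0.298
grip_force: 64.4
```

```bash
python3 -c "
from h import *
pose()"
```

```text
t 16.0 tcp [583.  338.  160.4] yang -107.9 tilt 0.12 q6 137.1 F [-1.8 -2.  -1.5] T [-0.44  0.51  1.1 ] w 0.298 64.36884641647339
```

Emit:
arm_command(
  motion=[
    {"tx": 0, "ty": 0, "tz": 0, "twist": 2},
    {"tx": 0, "ty": 0, "tz": 0, "twist": 0},
    {"tx": 0, "ty": 0, "tz": 0, "twist": 0},
    {"tx": 0, "ty": 0, "tz": 0, "twist": 0},
  ],
)

```text
clock: 16.4
tcp_pos: [583.1, 338.1, 160.4]
eef_rot: [3.093, -0.544, -0.001]
force: [-2.4, -2.7, 0.0]
gripper_width: 0.298
grip_force: 65.6
```

```bash
python3 -c "
from h import *
pose()
s=cap('scene');save(s,'st.png')"
```

```text
t 16.4 tcp [583.1 338.1 160.4] yang -109.9 tilt 0.1 q6 139.1 F [-2.4 -2.7  0. ] T [-0.83  0.83  1.23] w 0.298 65.5534315109253
```

Hard stop reached (torque 1.2 N m). Ease off the wind-up and lift out.

Emit:
arm_command(
  motion=[
    {"tx": 0, "ty": 0, "tz": 0, "twist": -3},
    {"tx": 0, "ty": 0, "tz": 0, "twist": -3},
    {"tx": 0, "ty": 0, "tz": 0, "twist": -2},
    {"tx": 0, "ty": 0, "tz": 0, "twist": 0},
  ],
)

```text
clock: 16.85
tcp_pos: [583.3, 338.0, 160.3]
eef_rot: [3.123, -0.333, -0.002]
force: [-2.4, -3.2, -0.0]
gripper_width: 0.296
grip_force: 60.6
```

```bash
python3 -c "
from h import *
pose()"
```

```text
t 16.85 tcp [583.3 338.  160.3] yang -102.2 tilt 0.07 q6 131.3 F [-2.4 -3.2 -0. ] T [-0.95  0.86  0.07] w 0.296 60.634337067604065
```

Emit:
arm_command(
  motion=[
    {"tx": 0, "ty": 0, "tz": -3, "twist": 0},
    {"tx": 0, "ty": 0, "tz": -5, "twist": 0},
    {"tx": 0, "ty": 0, "tz": -6, "twist": 0},
    {"tx": 0, "ty": 0, "tz": -8, "twist": 0},
    {"tx": 0, "ty": 0, "tz": -10, "twist": 0},
    {"tx": 0, "ty": 0, "tz": -15, "twist": 0},
    {"tx": 0, "ty": 0, "tz": -15, "twist": 0},
    {"tx": 0, "ty": 0, "tz": -15, "twist": 0},
    {"tx": 0, "ty": 0, "tz": -15, "twist": 0},
    {"tx": 0, "ty": 0, "tz": -13, "twist": 0},
    {"tx": 0, "ty": 0, "tz": -10, "twist": 0},
    {"tx": 0, "ty": 0, "tz": 0, "twist": 0},
  ],
)

```text
clock: 18.05
tcp_pos: [584.5, 339.2, 277.8]
eef_rot: [-3.121, 0.329, -0.006]
force: [1.4, -0.8, -3.3]
gripper_width: 0.295
grip_force: 60.1
```

```bash
python3 -c "
from h import *
to((538,-318,275))
t=cap('top');s=cap('scene')
a=cv2.resize(s['frame'][115:225,345:455],None,fx=3.6,fy=3.6); b=cv2.resize(t['frame'][160:270,80:190],None,fx=3.6,fy=3.6)
cv2.imwrite('pics/out.png',np.hstack([a,b])[...,::-1])
print(plane(t,[(375,212.5)],85),proj(t,[(536,-317,85)]))
"
```

```text
t 18.05 tcp [584.5 339.2 277.8] yang -102.0 tilt 0.29 q6 131.2 F [ 1.4 -0.8 -3.3] T [-0.02 -0.01 -0.  ] w 0.295 60.071425437927246
txyz [ 91.5 652.5   0.8]
[[ 537.58549944 -318.56088492   85.        ]] [[374.42801006 213.09573453]]
```

View pics/out.png

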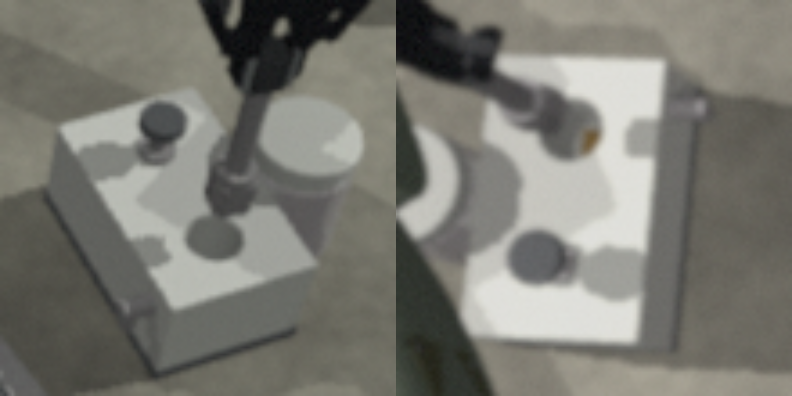

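Emit:
arm_command(
  motion=[
    {"tx": 3, "ty": 20, "tz": 0, "twist": 0},
    {"tx": 5, "ty": 35, "tz": 0, "twist": 0},
    {"tx": 6.5, "ty": 48, "tz": 0, "twist": 0},
    {"tx": 6.5, "ty": 48, "tz": 0, "twist": 0},
    {"tx": 6.5, "ty": 48, "tz": 0, "twist": 0},
    {"tx": 6.5, "ty": 48, "tz": 0, "twist": 0},
    {"tx": 6.5, "ty": 48, "tz": 0, "twist": 0},
    {"tx": 7, "ty": 48, "tz": 0, "twist": 0},
    {"tx": 7, "ty": 48, "tz": 0, "twist": 0},
    {"tx": 7, "ty": 48, "tz": 0, "twist": 0},
    {"tx": 7, "ty": 48, "tz": 0, "twist": 0},
    {"tx": 7, "ty": 48, "tz": 0, "twist": 0},
  ],
)

```text
clock: 19.35
tcp_pos: [545.2, -202.2, 274.5]
eef_rot: [-3.124, 0.329, 0.002]
force: [0.9, -0.3, -4.3]
gripper_width: 0.292
grip_force: 60.2
```

Emit:
arm_command(
  motion=[
    {"tx": 7, "ty": 48, "tz": 0, "twist": 0},
    {"tx": 5, "ty": 40, "tz": 0, "twist": 0},
    {"tx": 4, "ty": 29.5, "tz": 0, "twist": 0},
    {"tx": 0, "ty": 0, "tz": 0, "twist": 0},
    {"tx": 0, "ty": 0, "tz": 0, "twist": 0},
  ],
)

```text
clock: 19.85
tcp_pos: [536.6, -319.0, 274.0]
eef_rot: [-3.122, 0.332, 0.003]
force: [0.0, 0.9, -3.8]
gripper_width: 0.294
grip_force: 60.6
```

```bash
python3 -c "
from h import *
to((538,-318,145))
t=cap('top');s=cap('scene')
print(proj(s,[(538,-318,142),(538,-318,85)]))
a=cv2.resize(s['frame'][190:270,140:220],None,fx=5,fy=5); b=cv2.resize(t['frame'][170:250,330:410],None,fx=5,fy=5)
cv2.imwrite('pics/pot2.png',np.hstack([a,b])[...,::-1])
"
```

```text
t 19.85 tcp [ 536.6 -319.   274. ] yang -102.1 tilt 0.15 q6 70.3 F [ 0.   0.9 -3.8] T [ 0.05 -0.02 -0.  ] w 0.294 60.55617570877075
txyz [  1.5  -1.  129. ]
[[181.34205922 232.09808114]
 [184.38549663 243.79410639]]
```

View pics/pot2.png

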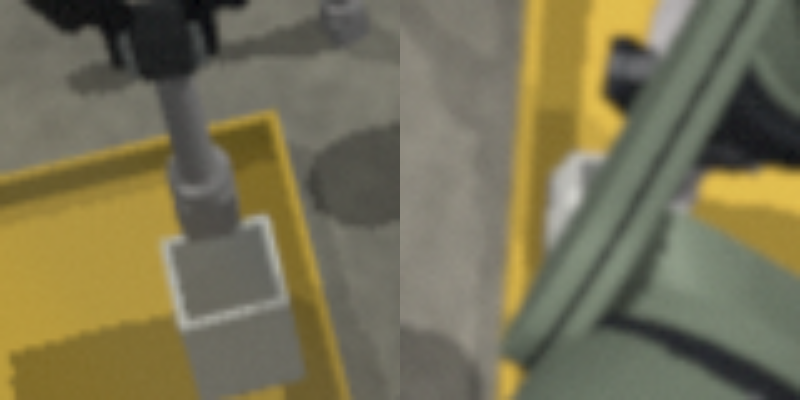

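Key hangs right above the pot, and the offset from the rim agrees within about 2 mm. Descend.

Emit:
arm_command(
  motion=[
    {"tx": 1.5, "ty": -1, "tz": 10, "twist": 0},
    {"tx": 0, "ty": 0, "tz": 15, "twist": 0},
    {"tx": 0, "ty": 0, "tz": 15, "twist": 0},
    {"tx": 0, "ty": 0, "tz": 15, "twist": 0},
    {"tx": 0, "ty": 0, "tz": 15, "twist": 0},
    {"tx": 0, "ty": 0, "tz": 15, "twist": 0},
    {"tx": 0, "ty": 0, "tz": 15, "twist": 0},
    {"tx": 0, "ty": 0, "tz": 15, "twist": 0},
    {"tx": 0, "ty": 0, "tz": 7, "twist": 0},
    {"tx": 0, "ty": 0, "tz": 3, "twist": 0},
    {"tx": 0, "ty": 0, "tz": 0, "twist": 0},
  ],
)

```text
clock: 21.05
tcp_pos: [538.9, -317.6, 150.2]
eef_rot: [-3.124, 0.328, 0.0]
force: [0.1, 0.3, -4.1]
gripper_width: 0.295
grip_force: 60.5
```

Emit:
arm_command(
  motion=[
    {"tx": 0, "ty": 0, "tz": 2, "twist": 0},
    {"tx": 0, "ty": 0, "tz": 2, "twist": 0},
    {"tx": 0, "ty": 0, "tz": 0, "twist": 0},
  ],
)

```text
clock: 21.35
tcp_pos: [538.8, -318.1, 146.5]
eef_rot: [3.124, -0.329, 0.0]
force: [-0.4, -0.2, -4.1]
gripper_width: 0.298
grip_force: 60.5
```

Emit:
arm_command(
  motion=[
    {"tx": 0, "ty": 0, "tz": 1, "twist": 0},
    {"tx": 0, "ty": 0, "tz": 1, "twist": 0},
    {"tx": 0, "ty": 0, "tz": 1, "twist": 0},
    {"tx": 0, "ty": 0, "tz": 0, "twist": 0},
  ],
)

```text
clock: 21.75
tcp_pos: [539.0, -318.2, 144.3]
eef_rot: [3.124, -0.329, 0.002]
force: [-2.1, 1.0, 2.3]
gripper_width: 0.294
grip_force: 61.4
```

Emit:
arm_command(
  motion=[
    {"tx": 0, "ty": 0, "tz": 0, "twist": 0},
    {"tx": 0, "ty": 0, "tz": 0, "twist": 0},
    {"tx": 0, "ty": 0, "tz": 0, "twist": 0},
    {"tx": 0, "ty": 0, "tz": 0, "twist": 0},
    {"tx": 0, "ty": 0, "tz": 0, "twist": 0},
    {"tx": 0, "ty": 0, "tz": 0, "twist": 0},
    {"tx": 0, "ty": 0, "tz": 0, "twist": 0},
    {"tx": 0, "ty": 0, "tz": -10, "twist": 0},
    {"tx": 0, "ty": 0, "tz": -20, "twist": 0},
    {"tx": 0, "ty": 0, "tz": -30, "twist": 0},
    {"tx": 0, "ty": 0, "tz": -30, "twist": 0},
    {"tx": 0, "ty": 0, "tz": -10, "twist": 0},
  ],
  claw=100,
)

```text
clock: 22.95
tcp_pos: [540.1, -318.9, 247.6]
eef_rot: [3.121, -0.329, 0.01]
force: [0.6, -1.3, -0.4]
gripper_width: 1.001
grip_force: 0.0
```

```bash
python3 -c "
from h import *
to((484.5,339.5,241))
"
```

```text
t 22.95 tcp [ 540.1 -318.9  247.6] yang -102.0 tilt 0.41 q6 70.4 F [ 0.6 -1.3 -0.4] T [-0.06  0.07  0.02] w 1.001 0.0
txyz [-191.7 -632.3    3.8]
```

Emit:
arm_command(
  motion=[
    {"tx": -7, "ty": -20, "tz": 0, "twist": 0},
    {"tx": -11, "ty": -36, "tz": 0, "twist": 0},
    {"tx": -14, "ty": -46, "tz": 0, "twist": 0},
    {"tx": -14, "ty": -46, "tz": 0, "twist": 0},
    {"tx": -14, "ty": -46, "tz": 0, "twist": 0},
    {"tx": -14, "ty": -46, "tz": 0, "twist": 0},
    {"tx": -14, "ty": -46, "tz": 0, "twist": 0},
    {"tx": -14, "ty": -46, "tz": 0, "twist": 0},
    {"tx": -14, "ty": -46, "tz": 0, "twist": 0},
    {"tx": -14, "ty": -46, "tz": 0, "twist": 0},
    {"tx": -14, "ty": -46, "tz": 0, "twist": 0},
    {"tx": -14, "ty": -46, "tz": 0, "twist": 0},
  ],
  claw=0,
)

```text
clock: 24.15
tcp_pos: [491.0, 221.3, 242.9]
eef_rot: [3.124, -0.329, -0.001]
force: [1.0, -0.2, 0.4]
gripper_width: -0.004
grip_force: 0.0
```

Emit:
arm_command(
  motion=[
    {"tx": -14, "ty": -46, "tz": 0, "twist": 0},
    {"tx": -11.7, "ty": -40, "tz": 4, "twist": 0},
    {"tx": -8, "ty": -30.3, "tz": 0, "twist": 0},
    {"tx": 0, "ty": 0, "tz": 0, "twist": 0},
    {"tx": 0, "ty": 0, "tz": 30, "twist": 0},
    {"tx": 0, "ty": 0, "tz": 30, "twist": 0},
    {"tx": 0, "ty": 0, "tz": 25, "twist": 0},
    {"tx": 0, "ty": 0, "tz": 12, "twist": 0},
    {"tx": 0, "ty": 0, "tz": 0, "twist": 0},
  ],
)

```text
clock: 25.05
tcp_pos: [482.3, 339.0, 140.6]
eef_rot: [3.121, -0.33, -0.005]
force: [-0.1, -0.3, 0.1]
gripper_width: 0.0
grip_force: 0.0
```

Run:
```python
from h import *
to((484.5,339.5,137))
s=cap('scene');t=cap('top')
a=cv2.resize(s['frame'][115:225,345:455],None,fx=3.6,fy=3.6); b=cv2.resize(s['frame'][190:270,140:220],None,fx=4.95,fy=4.95)
cv2.imwrite('pics/prim.png',np.hstack([a,b])[...,::-1])
```

```text
t 25.05 tcp [482.3 339.  140.6] yang -102.1 tilt 0.24 q6 136.1 F [-0.1 -0.3  0.1] T [-0.   -0.01  0.03] w 0.0 0.0
txyz [ 2.1 -1.   3.6]
```

View pics/prim.png

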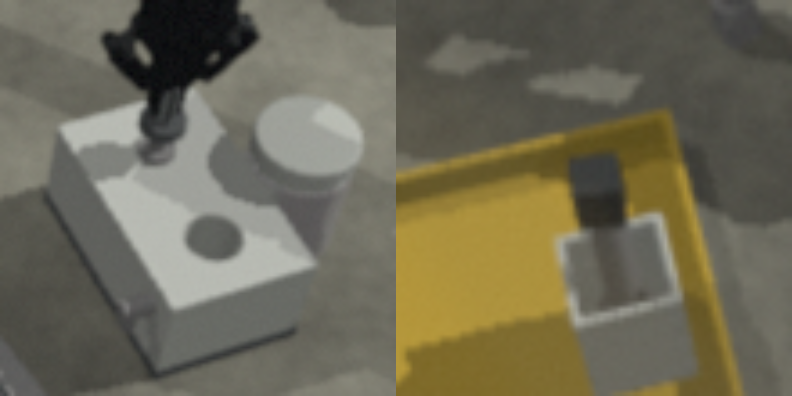

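Key stands upright in the pot, and the shut fingers are just above the plunger. Press.

Emit:
arm_command(
  motion=[
    {"tx": 2, "ty": -1, "tz": 3, "twist": 0},
    {"tx": 0, "ty": 0, "tz": 5, "twist": 0},
    {"tx": 0, "ty": 0, "tz": 5, "twist": 0},
    {"tx": 0, "ty": 0, "tz": 5, "twist": 0},
    {"tx": 0, "ty": 0, "tz": 5, "twist": 0},
    {"tx": 0, "ty": 0, "tz": 3, "twist": 0},
    {"tx": 0, "ty": 0, "tz": 1, "twist": 0},
    {"tx": 0, "ty": 0, "tz": 0, "twist": 0},
    {"tx": 0, "ty": 0, "tz": 0, "twist": 0},
    {"tx": 0, "ty": 0, "tz": 0, "twist": 0},
  ],
)

```text
clock: 26.15
tcp_pos: [486.6, 341.5, 116.6]
eef_rot: [-3.122, 0.329, -0.005]
force: [1.6, -0.4, 7.6]
gripper_width: 0.005
grip_force: 3.8
```

Emit:
arm_command(
  motion=[
    {"tx": 0, "ty": 0, "tz": 2, "twist": 0},
    {"tx": 0, "ty": 0, "tz": 2, "twist": 0},
    {"tx": 0, "ty": 0, "tz": 1, "twist": 0},
    {"tx": 0, "ty": 0, "tz": 0, "twist": 0},
    {"tx": 0, "ty": 0, "tz": 0, "twist": 0},
    {"tx": 0, "ty": 0, "tz": 0, "twist": 0},
    {"tx": 0, "ty": 0, "tz": 0, "twist": 0},
  ],
)

```text
clock: 26.85
tcp_pos: [486.8, 341.6, 114.9]
eef_rot: [-3.121, 0.329, -0.008]
force: [-3.0, -3.3, 24.2]
gripper_width: 0.002
grip_force: 11.9
```

Stop reached (24 N, held 0.4 s). Rise and turn the tool toward the cups.

Emit:
arm_command(
  motion=[
    {"tx": 0, "ty": 0, "tz": -10, "twist": 0},
    {"tx": 0, "ty": 0, "tz": -20, "twist": 0},
    {"tx": 0, "ty": 0, "tz": -30, "twist": 0},
    {"tx": 0, "ty": 0, "tz": -40, "twist": 0},
    {"tx": 0, "ty": 0, "tz": 0, "twist": -8.5},
    {"tx": 0, "ty": 0, "tz": 0, "twist": -8.5},
    {"tx": 0, "ty": 0, "tz": 0, "twist": -8.5},
    {"tx": 0, "ty": 0, "tz": 0, "twist": -8.5},
    {"tx": 0, "ty": 0, "tz": 0, "twist": -8.5},
    {"tx": 0, "ty": 0, "tz": 0, "twist": -8.5},
    {"tx": 0, "ty": 0, "tz": 0, "twist": -8.5},
    {"tx": 0, "ty": 0, "tz": 0, "twist": -8.5},
  ],
  claw=100,
)

```text
clock: 28.05
tcp_pos: [484.5, 340.6, 209.3]
eef_rot: [2.77, 1.483, -0.004]
force: [0.1, -0.1, -0.0]
gripper_width: 1.0
grip_force: 0.0
```

Emit:
arm_command(
  motion=[
    {"tx": 0, "ty": 0, "tz": 0, "twist": -8.5},
    {"tx": 0, "ty": 0, "tz": 0, "twist": -8.5},
    {"tx": 0, "ty": 0, "tz": 0, "twist": -8.5},
    {"tx": 0, "ty": 0, "tz": 0, "twist": -8.5},
    {"tx": 0, "ty": 0, "tz": 0, "twist": -4.5},
    {"tx": 0, "ty": 0, "tz": 0, "twist": 0},
  ],
)

```text
clock: 28.65
tcp_pos: [484.6, 340.6, 209.4]
eef_rot: [-2.133, -2.306, 0.003]
force: [1.3, 0.4, -0.2]
gripper_width: 1.002
grip_force: 0.0
```

Run:
```python
from h import *
pose()
s=cap('scene');t=cap('top')
a=cv2.resize(s['frame'][150:290,215:385],None,fx=2.35,fy=2.35); b=cv2.resize(t['frame'][150:290,180:350],None,fx=2.35,fy=2.35)
im=np.hstack([a[:,:399],b[:,:399]]); cv2.imwrite('pics/cups.png',im[...,::-1])
for n,c,roi in [('s',s,(215,150,385,290)),('t',t,(190,160,330,290))]:
    f=c['frame'].astype(int); x0,y0,x1,y1=roi
    m=((f[...,1]-f[...,0]>8)&(f[...,2]-f[...,0]>3)).astype(np.uint8)
    k=np.zeros_like(m);k[y0:y1,x0:x1]=m[y0:y1,x0:x1]; k=cv2.morphologyEx(k,cv2.MORPH_CLOSE,np.ones((5,5)))
    for q in cv2.findContours(k,cv2.RETR_EXTERNAL,cv2.CHAIN_APPROX_NONE)[0]:
        if cv2.contourArea(q)>200: print(n,cv2.contourArea(q),cv2.boundingRect(q))
```

```text
t 28.65 tcp [484.6 340.6 209.4] yang 4.5 tilt 0.13 q6 29.5 F [ 1.3  0.4 -0.2] T [-0.02 -0.   -0.03] w 1.002 0.0
s 374.5 (231, 197, 25, 31)
s 351.0 (270, 184, 23, 30)
t 439.5 (289, 231, 26, 24)
t 421.0 (244, 231, 26, 25)
```

View pics/cups.png

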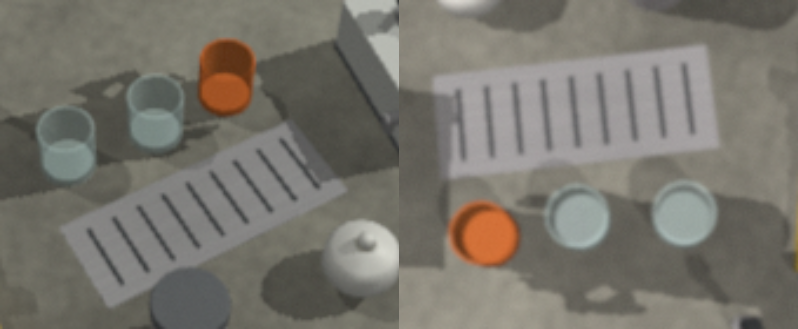

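Run:
```python
from h import *
s=cap('scene');t=cap('top')
for c,p in [(t,[(194.5,181.9),(311.1,169.1),(316.2,213.8),(199.6,226.6)]),(s,[(241.4,247.9),(338.4,201.9),(362.2,230.9),(262.7,280.6)])]:
    P=plane(c,p,0)[:,:2]; print(P.round(0).tolist(),P.mean(0).round(1))
print(plane(s,[(243.1,205.3),(281.4,192.6)],75).round(1)[:,:2],plane(s,[(243.9,219.4),(281.4,206.2)],2).round(1)[:,:2],plane(t,[(301.3,240.6),(255.7,241.9)],75).round(1)[:,:2])
to((464,-3,209))
```

```text
[[643.0, 183.0], [680.0, -157.0], [548.0, -170.0], [512.0, 163.0]] [595.9   4.7]
[[558.0, -166.0], [518.0, 166.0], [641.0, 183.0], [681.0, -148.0]] [599.6   8.8]
[[ 470.8 -123.1]
 [ 470.9   -3.4]] [[ 468.5 -123.8]
 [ 466.8   -1.4]] [[ 464.6 -124.4]
 [ 461.2   -4. ]]
t 28.85 tcp [485.1 340.8 210. ] yang 4.4 tilt 0.05 q6 29.6 F [ 0.4 -0.3  0.6] T [ 0.    0.05 -0.01] w 1.006 0.0
txyz [-341.1  -47.4    1.1]
```

Emit:
arm_command(
  motion=[
    {"tx": -25, "ty": -6, "tz": 0, "twist": 0},
    {"tx": -43, "ty": -6, "tz": 0, "twist": 0},
    {"tx": -43, "ty": -6, "tz": 0, "twist": 0},
    {"tx": -43, "ty": -6, "tz": 0, "twist": 0},
    {"tx": -43, "ty": -6, "tz": 0, "twist": 0},
    {"tx": -43, "ty": -6, "tz": 0, "twist": 0},
    {"tx": -43, "ty": -6, "tz": 0, "twist": 0},
    {"tx": -38, "ty": -4, "tz": 0, "twist": 0},
    {"tx": -20, "ty": 0, "tz": 40, "twist": 0},
    {"tx": 0, "ty": 0, "tz": 40, "twist": 0},
    {"tx": 0, "ty": 0, "tz": 30, "twist": 0},
    {"tx": 0, "ty": 0, "tz": 0, "twist": 0},
  ],
)

```text
clock: 30.05
tcp_pos: [462.8, -2.9, 97.1]
eef_rot: [-2.13, -2.3, 0.009]
force: [-0.2, -0.3, 0.1]
gripper_width: 0.995
grip_force: 0.0
```

Run:
```python
from h import *
to((465.5,-3,16))
s=cap('scene');t=cap('top')
a=cv2.resize(s['frame'][140:260,225:345],None,fx=4,fy=4)
cv2.imwrite('pics/cupA.png',a[...,::-1])
```

```text
t 30.05 tcp [462.8  -2.9  97.1] yang 4.4 tilt 0.51 q6 -6.2 F [-0.2 -0.3  0.1] T [-0.03 -0.02  0.05] w 0.995 0.0
txyz [-0.4  3.4 81. ]
```

View pics/cupA.png

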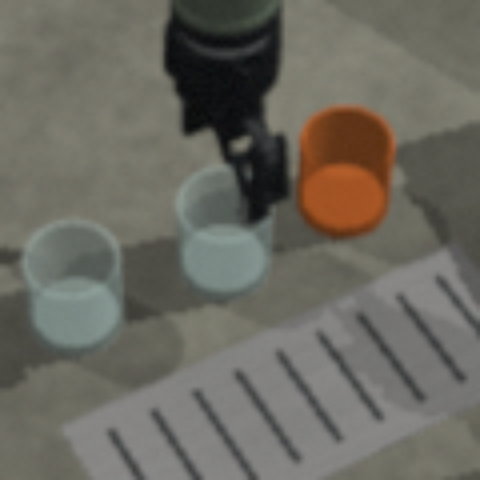

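Gripper is above the middle cup (crop 222,230), front finger tip at crop (258,215), consistent with straddling it at x. Descend carefully.

Emit:
arm_command(
  motion=[
    {"tx": -0.4, "ty": 3, "tz": 5, "twist": 0},
    {"tx": 0, "ty": 0, "tz": 7, "twist": 0},
    {"tx": 0, "ty": 0, "tz": 7, "twist": 0},
    {"tx": 0, "ty": 0, "tz": 5, "twist": 0},
    {"tx": 0, "ty": 0, "tz": 5, "twist": 0},
    {"tx": 0, "ty": 0, "tz": 3, "twist": 0},
    {"tx": 0, "ty": 0, "tz": 3, "twist": 0},
    {"tx": 0, "ty": 0, "tz": 0, "twist": 0},
  ],
)

```text
clock: 30.95
tcp_pos: [468.8, -2.9, 64.9]
eef_rot: [-2.133, -2.306, 0.001]
force: [0.1, -0.1, 0.1]
gripper_width: 0.999
grip_force: 0.0
```

Emit:
arm_command(
  motion=[
    {"tx": 0, "ty": -2, "tz": 3, "twist": 0},
    {"tx": 0, "ty": 0, "tz": 3, "twist": 0},
    {"tx": 0, "ty": 0, "tz": 3, "twist": 0},
    {"tx": 0, "ty": 0, "tz": 3, "twist": 0},
    {"tx": 0, "ty": 0, "tz": 3, "twist": 0},
    {"tx": 0, "ty": 0, "tz": 0, "twist": 0},
  ],
)

```text
clock: 31.55
tcp_pos: [466.7, -3.0, 49.8]
eef_rot: [-2.133, -2.306, 0.001]
force: [0.2, 1.0, 0.3]
gripper_width: 0.997
grip_force: 0.0
```

Emit:
arm_command(
  motion=[
    {"tx": 0, "ty": 0, "tz": 5, "twist": 0},
    {"tx": 0, "ty": 0, "tz": 7, "twist": 0},
    {"tx": 0, "ty": 0, "tz": 7, "twist": 0},
    {"tx": 0, "ty": 0, "tz": 7, "twist": 0},
    {"tx": 0, "ty": 0, "tz": 5, "twist": 0},
    {"tx": 0, "ty": 0, "tz": 0, "twist": 0},
  ],
)

```text
clock: 32.15
tcp_pos: [466.4, -3.0, 18.4]
eef_rot: [-2.132, -2.305, 0.002]
force: [0.5, 0.6, 0.1]
gripper_width: 1.002
grip_force: 0.0
```

Emit:
arm_command(
  motion=[
    {"tx": 0, "ty": 0, "tz": 0, "twist": 0},
    {"tx": 0, "ty": 0, "tz": 0, "twist": 0},
    {"tx": 0, "ty": 0, "tz": 0, "twist": 0},
    {"tx": 0, "ty": 0, "tz": 0, "twist": 0},
    {"tx": 0, "ty": 0, "tz": 0, "twist": 0},
  ],
  claw=0,
  grip_force=20,
)

```text
clock: 32.65
tcp_pos: [466.7, -3.0, 19.6]
eef_rot: [-2.133, -2.306, 0.001]
force: [-3.5, -1.1, 4.8]
gripper_width: 0.829
grip_force: 14.5
```

```bash
python3 -c "
from h import *
to((600,-3,19))"
```

```text
t 32.65 tcp [466.7  -3.   19.6] yang 4.5 tilt 0.02 q6 -6.2 F [-3.5 -1.1  4.8] T [-0.01  0.51  0.  ] w 0.829 14.506419963436201
txyz [-10.4 132.9   0.6]
```

Emit:
arm_command(
  motion=[
    {"tx": 0, "ty": 5, "tz": 0, "twist": 0},
    {"tx": -1, "ty": 12, "tz": 0, "twist": 0},
    {"tx": -1, "ty": 14, "tz": 0, "twist": 0},
    {"tx": -1, "ty": 14, "tz": 0, "twist": 0},
    {"tx": -1, "ty": 14, "tz": 0, "twist": 0},
    {"tx": -1, "ty": 14, "tz": 0, "twist": 0},
    {"tx": -1, "ty": 14, "tz": 0, "twist": 0},
    {"tx": -1, "ty": 14, "tz": 0, "twist": 0},
    {"tx": -1, "ty": 14, "tz": 0, "twist": 0},
    {"tx": -1, "ty": 11, "tz": 0, "twist": 0},
    {"tx": -1, "ty": 7, "tz": 0, "twist": 0},
    {"tx": 0, "ty": 0, "tz": 0, "twist": 0},
  ],
)

```text
clock: 33.85
tcp_pos: [602.1, -2.7, 19.7]
eef_rot: [2.132, 2.305, 0.003]
force: [1.3, -0.1, 3.3]
gripper_width: 0.827
grip_force: 14.5
```

Emit:
arm_command(
  motion=[
    {"tx": 0, "ty": 0, "tz": 0, "twist": 0},
    {"tx": 0, "ty": 0, "tz": 0, "twist": 0},
    {"tx": 0, "ty": 0, "tz": 0, "twist": 0},
    {"tx": 0, "ty": 0, "tz": 0, "twist": 0},
    {"tx": 0, "ty": 0, "tz": -10, "twist": 0},
    {"tx": 0, "ty": 0, "tz": -15, "twist": 0},
    {"tx": 0, "ty": 0, "tz": -20, "twist": 0},
    {"tx": 0, "ty": 0, "tz": -25, "twist": 0},
    {"tx": 0, "ty": 0, "tz": -25, "twist": 0},
    {"tx": 0, "ty": 0, "tz": -5, "twist": 0},
  ],
  claw=100,
)

```text
clock: 34.85
tcp_pos: [602.4, -2.7, 123.1]
eef_rot: [2.13, 2.302, 0.007]
force: [0.3, -0.3, -0.2]
gripper_width: 0.999
grip_force: 0.0
```

```bash
python3 -c "
from h import *
to((468,-124,120))
s=cap('scene');t=cap('top')
a=cv2.resize(s['frame'][150:290,215:385],None,fx=2.35,fy=2.35); b=cv2.resize(t['frame'][150:290,180:350],None,fx=2.35,fy=2.35)
im=np.hstack([a[:,:399],b[:,:399]]); cv2.imwrite('pics/after1.png',im[...,::-1])
"
```

```text
t 34.85 tcp [602.4  -2.7 123.1] yang 4.5 tilt 0.4 q6 -5.8 F [ 0.3 -0.3 -0.2] T [-0.01  0.    0.02] w 0.999 0.0
txyz [-110.5 -143.4    2.2]
```

View pics/after1.png

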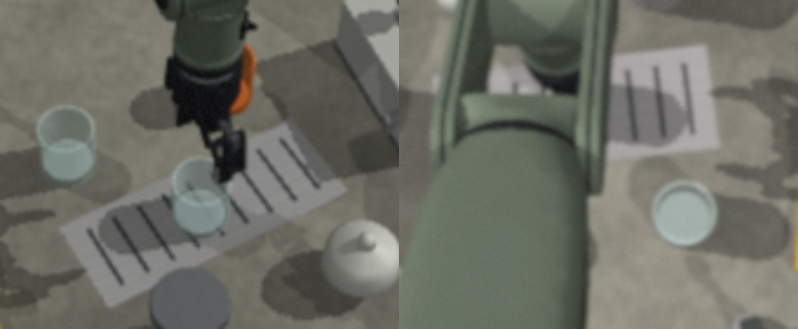

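Emit:
arm_command(
  motion=[
    {"tx": -15, "ty": -20, "tz": 0, "twist": 0},
    {"tx": -25, "ty": -33, "tz": 0, "twist": 0},
    {"tx": -28, "ty": -36, "tz": 0, "twist": 0},
    {"tx": -25, "ty": -33, "tz": 0, "twist": 0},
    {"tx": -17.5, "ty": -21.4, "tz": 0, "twist": 0},
    {"tx": 0, "ty": 0, "tz": 15, "twist": 0},
    {"tx": 0, "ty": 0, "tz": 20, "twist": 0},
    {"tx": 0, "ty": 0, "tz": 15, "twist": 0},
    {"tx": 0, "ty": 0, "tz": 8, "twist": 0},
    {"tx": 0, "ty": 0, "tz": 0, "twist": 0},
  ],
)

```text
clock: 35.95
tcp_pos: [464.7, -123.6, 59.6]
eef_rot: [-2.131, -2.304, 0.003]
force: [-1.1, -0.1, 0.2]
gripper_width: 1.0
grip_force: 0.0
```

Run:
```python
from h import *
to((468,-124,18))
s=cap('scene');f=s['frame'].astype(int)
m=((f[...,1]-f[...,0]>8)&(f[...,2]-f[...,0]>3)).astype(np.uint8); m[:150]=0;m[290:]=0;m[:,:215]=0;m[:,385:]=0
m=cv2.morphologyEx(m,cv2.MORPH_CLOSE,np.ones((5,5)))
for q in cv2.findContours(m,cv2.RETR_EXTERNAL,cv2.CHAIN_APPROX_NONE)[0]:
    if cv2.contourArea(q)>100: print(cv2.boundingRect(q))
t=cap('top'); print('canister',plane(t,[(288,128)],115),plane(s,[(215+190/2.35,150+300/2.35)],115))
```

```text
t 35.95 tcp [ 464.7 -123.6   59.6] yang 4.5 tilt 0.24 q6 -20.7 F [-1.1 -0.1  0.2] T [-0.    0.01 -0.04] w 1.0 0.0
txyz [-0.8  3.5 41.6]
(288, 221, 25, 29)
(231, 201, 24, 27)
canister [[762.8998232  -90.29031426 115.        ]] [[765.00260906 -88.87547766 115.        ]]
```

Emit:
arm_command(
  motion=[
    {"tx": 0, "ty": 2, "tz": 0, "twist": 0},
    {"tx": 0, "ty": 0, "tz": 3, "twist": 0},
    {"tx": 0, "ty": 0, "tz": 3, "twist": 0},
    {"tx": 0, "ty": 0, "tz": 3, "twist": 0},
    {"tx": 0, "ty": 0, "tz": 3, "twist": 0},
    {"tx": 0, "ty": 0, "tz": 0, "twist": 0},
  ],
)

```text
clock: 36.65
tcp_pos: [467.6, -123.7, 48.8]
eef_rot: [-2.133, -2.306, 0.001]
force: [-0.8, 0.4, 0.8]
gripper_width: 1.002
grip_force: 0.0
```

Emit:
arm_command(
  motion=[
    {"tx": 0, "ty": 0, "tz": 5, "twist": 0},
    {"tx": 0, "ty": 0, "tz": 7, "twist": 0},
    {"tx": 0, "ty": 0, "tz": 7, "twist": 0},
    {"tx": 0, "ty": 0, "tz": 6, "twist": 0},
    {"tx": 0, "ty": 0, "tz": 5, "twist": 0},
    {"tx": 0, "ty": 0, "tz": 0, "twist": 0},
  ],
)

```text
clock: 37.25
tcp_pos: [467.5, -123.6, 18.5]
eef_rot: [-2.132, -2.305, 0.001]
force: [-0.1, -0.0, -0.6]
gripper_width: 1.001
grip_force: 0.0
```

Emit:
arm_command(
  motion=[
    {"tx": 0, "ty": 0, "tz": 0, "twist": 0},
    {"tx": 0, "ty": 0, "tz": 0, "twist": 0},
    {"tx": 0, "ty": 0, "tz": 0, "twist": 0},
    {"tx": 0, "ty": 0, "tz": 0, "twist": 0},
    {"tx": 0, "ty": 0, "tz": 0, "twist": 0},
  ],
  claw=0,
  grip_force=20,
)

```text
clock: 37.75
tcp_pos: [467.8, -123.8, 19.7]
eef_rot: [2.133, 2.306, -0.0]
force: [-2.8, 0.8, 6.0]
gripper_width: 0.825
grip_force: 13.6
```

```bash
python3 -c "
from h import *
to((609,-100,19))"
```

```text
t 37.75 tcp [ 467.8 -123.8   19.7] yang 4.5 tilt 0.01 q6 -20.6 F [-2.8  0.8  6. ] T [-0.03  0.34 -0.03] w 0.825 13.62578010186553
txyz [ 12.7 142.6   0.7]
```

Emit:
arm_command(
  motion=[
    {"tx": 0, "ty": 5, "tz": 0, "twist": 0},
    {"tx": 1, "ty": 13, "tz": 0, "twist": 0},
    {"tx": 1.5, "ty": 15, "tz": 0, "twist": 0},
    {"tx": 1.5, "ty": 15, "tz": 0, "twist": 0},
    {"tx": 1.5, "ty": 15, "tz": 0, "twist": 0},
    {"tx": 1.5, "ty": 15, "tz": 0, "twist": 0},
    {"tx": 1.5, "ty": 15, "tz": 0, "twist": 0},
    {"tx": 1.5, "ty": 15, "tz": 0, "twist": 0},
    {"tx": 1.5, "ty": 15, "tz": 0, "twist": 0},
    {"tx": 1, "ty": 11, "tz": 0, "twist": 0},
    {"tx": 0, "ty": 7, "tz": 0, "twist": 0},
    {"tx": 0, "ty": 0, "tz": 0, "twist": 0},
  ],
)

```text
clock: 38.95
tcp_pos: [609.2, -100.2, 19.8]
eef_rot: [2.132, 2.305, 0.003]
force: [0.3, 0.5, 4.6]
gripper_width: 0.825
grip_force: 13.6
```

Emit:
arm_command(
  motion=[
    {"tx": 0, "ty": 0, "tz": 0, "twist": 0},
    {"tx": 0, "ty": 0, "tz": 0, "twist": 0},
    {"tx": 0, "ty": 0, "tz": 0, "twist": 0},
    {"tx": 0, "ty": 0, "tz": 0, "twist": 0},
    {"tx": 0, "ty": 0, "tz": -10, "twist": 0},
    {"tx": 0, "ty": 0, "tz": -15, "twist": 0},
    {"tx": 0, "ty": 0, "tz": -25, "twist": 0},
    {"tx": 0, "ty": 0, "tz": -35, "twist": 0},
    {"tx": 0, "ty": 0, "tz": -40, "twist": 0},
    {"tx": 0, "ty": 0, "tz": -40, "twist": 0},
    {"tx": 0, "ty": 0, "tz": -40, "twist": 0},
    {"tx": 0, "ty": 0, "tz": -30, "twist": 0},
  ],
  claw=100,
)

```text
clock: 40.15
tcp_pos: [607.9, -100.4, 258.2]
eef_rot: [2.131, 2.304, 0.004]
force: [0.9, -0.5, -0.3]
gripper_width: 0.997
grip_force: 0.0
```

Emit:
arm_command(
  motion=[
    {"tx": 0, "ty": -40, "tz": 0, "twist": 0},
    {"tx": 0, "ty": -45, "tz": 0, "twist": 0},
    {"tx": 0, "ty": -45, "tz": 0, "twist": 0},
    {"tx": -20, "ty": -40, "tz": 0, "twist": 0},
    {"tx": -40, "ty": -20, "tz": 0, "twist": 0},
    {"tx": -45, "ty": 0, "tz": 0, "twist": 0},
    {"tx": -45, "ty": 0, "tz": 0, "twist": 0},
    {"tx": -45, "ty": 0, "tz": 0, "twist": 0},
    {"tx": -45, "ty": 0, "tz": 0, "twist": 0},
    {"tx": -45, "ty": 0, "tz": 0, "twist": 0},
    {"tx": -30, "ty": 0, "tz": 0, "twist": 0},
    {"tx": 0, "ty": 0, "tz": 0, "twist": 0},
  ],
)

```text
clock: 41.35
tcp_pos: [442.4, -432.8, 254.1]
eef_rot: [2.136, 2.302, -0.002]
force: [0.3, 0.4, -0.3]
gripper_width: 1.0
grip_force: 0.0
```

Run:
```python
from h import *
pose()
s=cap('scene');t=cap('top')
im=np.zeros((560,800,3),np.uint8)
im[:280,:560]=cv2.resize(s['frame'][130:270,150:430],None,fx=2,fy=2)
im[280:,:560]=cv2.resize(t['frame'][140:280,120:400],None,fx=2,fy=2)
cv2.imwrite('pics/final.png',im[...,::-1])
for n,c in [('s',s),('t',t)]:
    f=c['frame'].astype(int); m=((f[...,1]-f[...,0]>8)&(f[...,2]-f[...,0]>3)).astype(np.uint8); m[:150]=0;m[290:]=0;m[:,:190]=0;m[:,385:]=0
    m=cv2.morphologyEx(m,cv2.MORPH_CLOSE,np.ones((5,5)))
    for q in cv2.findContours(m,cv2.RETR_EXTERNAL,cv2.CHAIN_APPROX_NONE)[0]:
        if cv2.contourArea(q)>100: print(n,cv2.boundingRect(q))
print(proj(s,[(602.4,-2.7,37),(609,-100,37)]),proj(t,[(602.4,-2.7,37),(609,-100,37)]))
```

```text
t 41.35 tcp [ 442.4 -432.8  254.1] yang 4.3 tilt 0.1 q6 -49.7 F [ 0.3  0.4 -0.3] T [ 0.04 -0.04 -0.  ] w 1.0 0.0
s (256, 232, 26, 32)
s (288, 221, 25, 29)
t (246, 179, 23, 28)
t (279, 177, 26, 27)
[[299.63481409 234.26356235]
 [268.89562477 247.31059694]] [[256.91009583 192.70244663]
 [291.71863311 190.25983384]]
```

View pics/final.png

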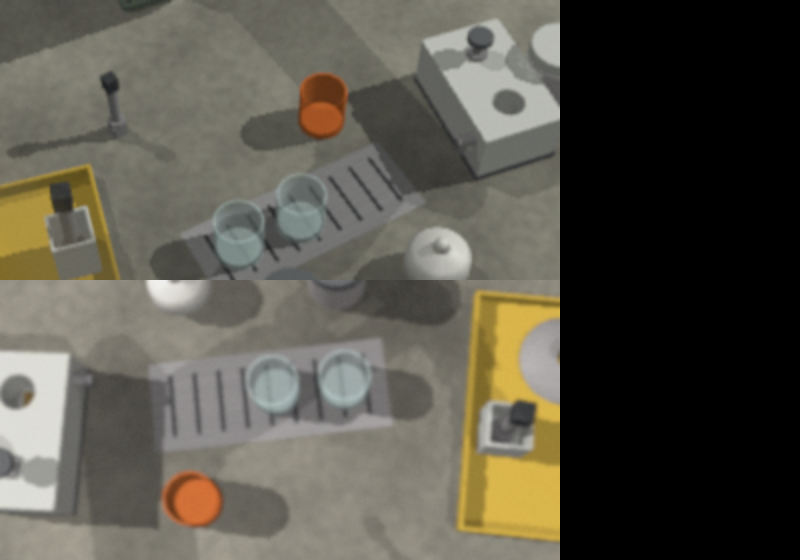

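Both glass cups stand on the plate (scene crop 238,235 and 301,208). The key is upright in the pot (61,215), the plunger is up, and the bystanders haven't moved.

```bash
python3 -c "
from plant import arm
print(arm.finish_job())"
```

```text
the job is handed in; nothing more can be done
None
```

I handed the job in at about 41 s: nut turned to its stop, key back in the pot, primer pressed and released, and both glass cups slid onto the drip plate. No verdict came back, so whether it passed is unconfirmed.

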